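# Hold the vent position of a slip pot's bayonet lid on a modelling wheel

### The arm

A 6-joint arm with a two-finger parallel gripper is mounted at the origin on the work surface. World frame = base frame: x ahead of the robot, y to its left, z up, the work surface at z = 0. Lengths are in m, angles in rad, forces in N, time in s.
With the tool pointing down it reaches from about 0.325 to 0.775 m from the base axis. Payload 5.5 kg.
Tool frame: the origin (TCP) lies between the finger pads; the fingertips stand 8 mm ahead of it and the grasp point (between the pads) lies 11 mm behind it (tcp_to_tips is the distance from the TCP to the fingertips, in m); z points along the fingers, y is the line along which they close (so a half turn about z gives the same grasp; the last joint's range is limited). The gripper opens to 88 mm and grips with 3 to 60 N. Pads are 20 mm wide; open, the fingers measure 115 mm over their backs; the gripper's body (75 mm by 178 mm) begins 61 mm behind the grasp point.
Start: joints at [-0.057, 0.091, 1.231, -0, 1.82, -0.057], TCP at [0.6, -0, 0.231] pointing down, gripper open.
Joint ranges: [-2.87, 2.87], [-0.86, 2.18], [0.17, 2.46], [-1.51, 4.65], [0.06, 2.69], [-2.65, 2.65]. Speed limits (rad/s): [2.57, 2.57, 3.01, 3.14, 3.14, 3.14].

### API

Orientations are given as a unit quaternion [w, x, y, z].
In Python, from bench import * gives the robot as it stands. Calls block until the motion is done:
- move_to(position, orientation): joint-space move of the TCP to a pose.
- move_l(position, speed=0.15, orientation=None): straight line of the TCP; orientation=None keeps the orientation; speed is the mean speed in m/s.
- movej(angles): joint-space move.
- gripper_open() and close(): open the fingers fully, or close them until they stop; the grip force is fixed at half the most.
- hold(seconds).
- inverse_kinematics(position, orientation): joint angles nearest the present ones, or None.
- state(): the state.
- get_image(name): name is "scene" or "side" or "wrist"; returns a dict with "frame" (384x512x3 uint8, blue, green, red), "depth" (384x512 float32, m along the optical axis (not along the pixel's ray), 0 where there is no reading), "camera_matrix" (3x3 intrinsics, pixels), "view" (4x4, takes a point from world to camera coordinates). Camera axes: x right, y up, looking along -z (the intrinsics and any distortion apply to the point x, -y, -z); pixel columns grow to the right and rows downward; lengths in m; the calibration is good to about 2 mm. The wrist camera is an equidistant fisheye: a pixel r from the principal point sees the ray r / f radians off the axis. A picture is of the moment at which its call begins.
A pose or a line that the arm cannot do raises IKError and nothing moves.
- job_done(): hands the job in; it is judged then, once.
The state is a dict: "time": time; "joint_pos": joint angles; "dq": joint speeds; "joint_torque": joint torques, N m; "ee_pos": TCP position; "ee_rot": TCP orientation; "ft_force": force on the tool from outside, world axes, zero at the start; "moment": the same for the moment, N m; "finger_gap": finger opening in m; "finger_force": force on a finger pad.
Only numpy, scipy, OpenCV 4.12 (cv2) and the standard library are available. Lean on these libraries where they do the work, as an engineer would, in place of code of your own. Each camera call takes 0.05 s, during which the arm holds its last target. There are 200 camera calls.

### The job

Turn the modelling wheel anticlockwise (seen from above) by its upright peg until it clicks into its index notch, where the peg stands at the pointer on the foot, and leave it locked there. Then put the bayonet lid into the pot on the wheel, its two lugs down through the two slots, press it down flush on the rim against the spring and twist it clockwise half way to its lock, 45 degrees of the 90, never past the lock click. Finish there, still gripping the lid by its bar and holding it pressed down flush so that the pot can vent; do not let go, and leave the other things on the table where they stand.

Things in the scene. Friction and masses are not known exactly. Their poses are not given: they have to be found in the camera images.
- wheel (a joint): Turn of the wheel, rad. 0 = in the index notch; negative = clockwise of it from above; starts at -1.25 to -0.65. Hard stops at -1.5 and +0.6, so it can be overturned. A spring pin makes the notch: going in takes about 10 N at the peg; within 0.05 of 0 it is drawn to 0 and held against about 0.8 N m. Elsewhere the wheel turns with 1 to 2 N at the peg and stays where left.
- foot: Dark cast foot of the wheel, fixed to the table. Origin on the wheel's axis at table height. Its -x axis points along the pointer, an upright dark bracket 22 mm wide and 44 mm high standing 152 to 162 mm from the axis, just outside the wheel's rim.
- peg (a point): The wheel's upright steel peg, 18 mm in diameter, 45 mm tall above the blue wheel disc (radius 130 mm, top face 50 mm above the table), 115 mm from the wheel's axis. This point is on the peg's centre line, 30 mm above the disc and 15 mm below the peg's top. With the wheel in its notch the peg lies on the foot's -x axis.
- pot (a point): White open pot fixed in the middle of the wheel and turning with it, 96 mm outside diameter, 85 mm tall. Origin on its axis at its underside (50 mm above the table), z up. Two slots in its mouth at its +x and -x, each marked by a rib outside the wall; the peg lies on its -x side. The lid enters with its x along the pot's x, either way round; seated flush, lid origin is 65 mm above pot origin.
- pot_rim (a point): Centre of the pot's mouth, at rim height, 85 mm over the pot's origin. Flange 6 mm thick, 62 mm bore, two slots 17 mm wide at the bore. A sprung plate 12 mm below the rim is pushed down by the lid with 4 to 7 N. Seated, the lid turns clockwise only; lock clicks resist from about 60 degrees and it is locked at 90. If let go while twisted it springs up about 4 mm.
- lid: Loose aluminium bayonet lid, about 160 g, upright on the table. Origin: centre of the plug's underside, z up. Plug 57 mm in diameter, 20 mm long; two lugs 12 mm wide, 6 mm high, reaching 37 mm from the axis along +x and -x, 4 to 10 mm above the origin; disc 88 mm in diameter, 20 to 28 mm up; grip bar along x (over the lugs), 56 mm long, 14 mm wide, 28 to 63 mm up.
- lid_bar (a point): Point on the lid's axis inside its grip bar, 50 mm above the lid's origin: a good height to grip, fingers on the bar's two long faces.
- figure: Bystander: terracotta-coloured figure 215 mm tall on a 100 mm square wooden base; origin under the base. Leave alone.
- jar: Bystander: clear jar, 70 mm in diameter, 100 mm tall; origin at its underside. Leave alone.
- block: Bystander: wooden block 50 x 90 x 35 mm; origin at its underside. Leave alone.
- spatula: Bystander: small modelling spatula 190 mm long lying flat. Leave alone.
Not all that is in view belongs to the job. Leave any blue or pink look-alike of the lid alone.

How it is judged:
On the way, in this order (a step that is already met when the one before it is completed fails the run):
1. the wheel is locked in its index notch (value of joint wheel between -0.06 and 0.06 rad and velocity of joint wheel between -0.05 and 0.05 rad/s), for 0.3 s.
2. the lid is down in the pot, lugs through the slots (value of joint wheel between -0.06 and 0.06 rad and z of lid in the frame of pot below 0.0695 m and angle between the x axis of lid and the x axis of pot, either way round below 0.35 rad and horizontal distance between lid and pot below 0.006 m), for 0.05 s.
At the end, for the whole second after the job is handed in: Wheel within 0.06 rad of its notch; lid in the pot, upright, centred within 6 mm, pressed down to within 2.5 mm of flush, twisted 45 degrees (+-11.5) clockwise from the slots, at rest, and still gripped by the fingers (over 8 N in all) (value of joint wheel between -0.06 and 0.06 rad and z of lid in the frame of pot between 0.06 and 0.0675 m and angle between the x axis of lid and the x axis of pot, either way round between 0.585 and 0.985 rad and horizontal distance between lid and pot below 0.006 m and angle between lid's own z axis and vertical below 0.09 rad and angular speed of lid below 0.1 rad/s and contact force between the fingers and lid above 8 N); the arm keeps its last pose, push and grip.
It fails at once if the lid was twisted past the lock click (z of lid in the frame of pot below 0.0715 m and horizontal distance between lid and pot below 0.01 m and angle between the x axis of lid and the x axis of pot, either way round above 1.2 rad).
It fails at once if the figure was disturbed (distance of figure from where it was at the start of the episode above 0.03 m or angle between figure's own z axis and vertical above 0.5 rad).
It fails at once if the jar was disturbed (distance of jar from where it was at the start of the episode above 0.03 m or angle between jar's own z axis and vertical above 0.5 rad).
It fails at once if the block was disturbed (distance of block from where it was at the start of the episode above 0.03 m or angle between block's own z axis and vertical above 0.5 rad).
It fails at once if the spatula was disturbed (distance of spatula from where it was at the start of the episode above 0.03 m).
It also fails if it takes over 64 s, if anything falls off the work surface, if the arm or the gripper's body presses on something with over 40 N, if the wrist force passes 120 N, or if a joint passes its speed limit or range.

## Working session

There is one attempt and no reset: what is moved stays moved. The work goes in short steps, each a Python script; the robot and the scene stay as the last script left them, time stands still between calls to the robot, and variables do not carry over. Pictures are saved under pics/ and viewed, at most 10 in all, crops included, and the job is handed in when it is done.

```bash
mkdir -p pics; ls; cat > h.py <<'E'
from bench import *
import numpy as np, cv2
from scipy.spatial.transform import Rotation as R
def down(yaw): # tool z down, tool y closing axis at world angle yaw+90deg ; tool x at yaw
    M=np.array([[np.cos(yaw),np.sin(yaw),0],[np.sin(yaw),-np.cos(yaw),0],[0,0,-1]])
    q=R.from_matrix(M).as_quat(); return [q[3],q[0],q[1],q[2]]
def cloud(im):
    K=im["camera_matrix"];d=im["depth"];v,u=np.mgrid[:d.shape[0],:d.shape[1]]
    p=np.stack([(u-K[0,2])/K[0,0]*d,-(v-K[1,2])/K[1,1]*d,-d,np.ones_like(d)],-1)
    P=p@np.linalg.inv(im["view"]).T
    P[d==0]=np.nan
    return P[...,:3]
E
python3 - <<'E'
from h import *
for n in("scene","side"):
    im=get_image(n);cv2.imwrite(f"pics/{n}0.png",cv2.resize(im["frame"],(800,600)))
    np.savez(f"{n}0.npz",**im)
    print(n,im["camera_matrix"].round(1).tolist(),np.linalg.inv(im["view"]).round(3).tolist())
print(state())
E
```

```text
pics
scene [[448.8, 0.0, 252.8], [0.0, 448.8, 195.8], [0.0, 0.0, 1.0]] [[-0.427, -0.7, 0.572, 1.373], [0.904, -0.317, 0.286, 0.384], [-0.019, 0.639, 0.769, 1.216], [0.0, 0.0, 0.0, 1.0]]
side [[367.8, 0.0, 258.5], [0.0, 367.8, 192.9], [0.0, 0.0, 1.0]] [[0.773, 0.407, -0.487, 0.058], [-0.634, 0.479, -0.607, -0.652], [-0.014, 0.778, 0.628, 0.762], [0.0, 0.0, 0.0, 1.0]]
{'time': 0.1, 'joint_pos': array([-5.67017022e-02,  9.17391982e-02,  1.23173024e+00,  1.71107517e-05,
        1.81984739e+00, -5.67124504e-02]), 'dq': array([-5.67682005e-05,  6.64670325e-05, -3.60660388e-03, -2.56631229e-04,
        7.60753291e-04,  9.19269411e-04]), 'joint_torque': array([ 2.46603209e-03, -4.47854412e+01, -4.07573140e+01,  6.99365954e-02,
        2.83264846e-02, -6.35370566e-05]), 'ee_pos': array([5.99737811e-01, 1.77534096e-05, 2.29666430e-01]), 'ee_rot': array([-6.48679681e-04,  7.07101232e-01,  7.07111805e-01, -5.67871308e-04]), 'ft_force': array([-0.00371045,  0.4319731 , -0.68831362]), 'moment': array([-0.03333348,  0.04082656,  0.02275421]), 'finger_force': 0.0, 'finger_gap': 0.08805232921355562}
```

View pics/scene0.png

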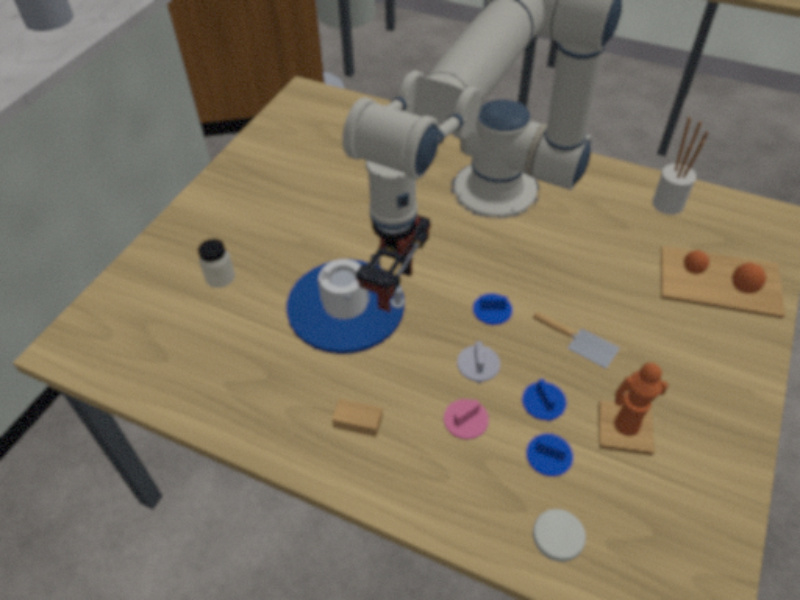

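View pics/side0.png

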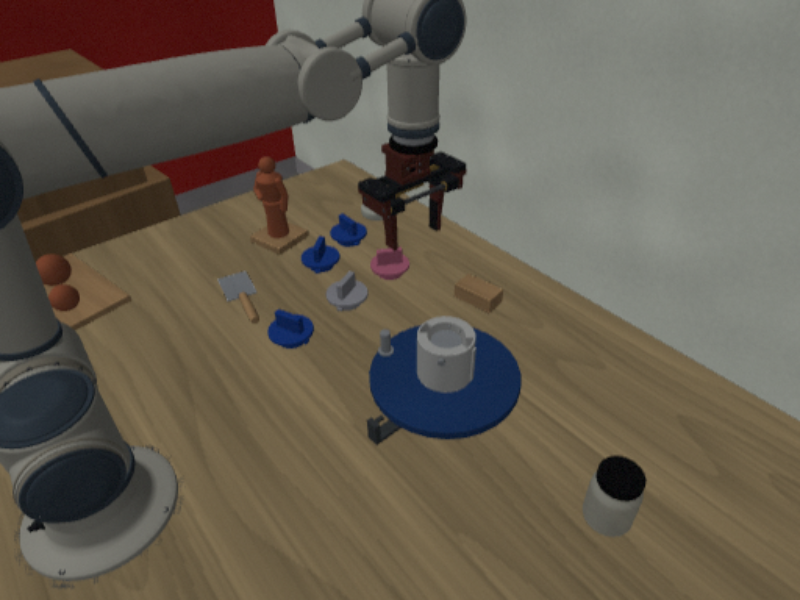

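Side view (800x600): wheel centre at (445,365), peg at (385,343), pointer at (375,428). Lid candidates in the scene view: blue at (493,308), (544,400) and (550,455), pink at (466,418), grey at (478,363), and a flat pale disc at (560,533). The grey one is bare aluminium with a bar, so it fits. I'll measure it and confirm in a crop.

```bash
python3 - <<'E'
from h import *
out=[]
for n in("side","scene"):
    im=dict(np.load(f"{n}0.npz"));P=cloud(im);f=im["frame"].astype(int);z=P[...,2]
    s=512/800
    blue=(f[...,0]>f[...,2]+50)&(abs(z-.05)<.008)
    if n=="side": reg=(P[...,0]>.25)
    pts=P[blue]; 
    from scipy.optimize import least_squares
    print(n,"disc n",len(pts),np.nanmin(pts,0).round(3),np.nanmax(pts,0).round(3))
    wc=(np.nanmin(pts,0)+np.nanmax(pts,0))/2
    rim=(abs(z-.135)<.006)&(np.hypot(P[...,0]-wc[0],P[...,1]-wc[1])<.07)
    q=P[rim][:,:2]
    r=least_squares(lambda a:np.minimum(np.hypot(*(q-a).T),.048)-np.hypot(*(q-a).T),q.mean(0)) if 0 else None
    print("rim",len(q),((q.min(0)+q.max(0))/2).round(4),np.ptp(q,axis=0).round(3))
    def at(u,v,k=1):
        u,v=int(u*s),int(v*s);w=P[v-k:v+k+1,u-k:u+k+1].reshape(-1,3);return np.nanmedian(w,0).round(4)
    L=dict(side=dict(peg=(385,334),pointer=(374,424),lidbar=(347,284),jar=(618,480),fig=(266,163),block=(480,288)),scene=dict(peg=(399,293),lidbar=(479,357),lid2=(466,412),fig=(650,372)))[n]
    for k,v in L.items(): print(k,at(*v))
    c=dict(side=(347,284),scene=(479,360))[n];u,v=int(c[0]*s),int(c[1]*s)
    out.append(cv2.resize(im["frame"][v-25:v+25,u-30:u+30],(400,333),interpolation=cv2.INTER_CUBIC))
    # lid points
    lc=at(*L["lidbar"])
    m=(np.hypot(P[...,0]-lc[0],P[...,1]-lc[1])<.06)&(z>.05)&(z<.075)
    q=P[m];b=q[q[:,2]>.057][:,:2]; 
    (cx,cy),(w,h),a=cv2.minAreaRect(b.astype(np.float32)); print("bar",len(b),cx,cy,w,h,a)
    m=(np.hypot(P[...,0]-lc[0],P[...,1]-lc[1])<.06)&(z>.022)&(z<.034);q=P[m][:,:2];print("liddisc",len(q),((q.min(0)+q.max(0))/2).round(4),np.ptp(q,axis=0).round(3))
cv2.imwrite("pics/lidcrop.png",np.hstack(out))
E
```

```text
side disc n 3678 [ 0.391 -0.283  0.042] [0.7   0.383 0.058]Traceback (most recent call last):
  File "<stdin>", line 15, in <module>
    return umr_minimum(a, axis, None, out, keepdims, initial, where)
ValueError: zero-size array to reduction operation minimum which has no identity
```

```bash
cat > m.py <<'E'
from h import *
out=[]
for n in("side","scene"):
    im=dict(np.load(f"{n}0.npz"));P=cloud(im);f=im["frame"].astype(int);z=P[...,2]
    s=512/800
    def at(u,v,k=1):
        u,v=int(u*s),int(v*s);w=P[v-k:v+k+1,u-k:u+k+1].reshape(-1,3);return np.nanmedian(w,0).round(4)
    blue=(f[...,0]>f[...,2]+30)&(abs(z-.05)<.008)
    nn,lab,st,ce=cv2.connectedComponentsWithStats(blue.astype(np.uint8))
    k=1+np.argmax(st[1:,4]);pts=P[lab==k]
    (cx,cy),rr=cv2.minEnclosingCircle(pts[:,:2].astype(np.float32));wc=np.array([cx,cy])
    print(n,"disc",len(pts),wc,rr)
    rim=(abs(z-.135)<.006)&(np.hypot(P[...,0]-wc[0],P[...,1]-wc[1])<.07)
    q=P[rim][:,:2]
    if len(q)>3: print("rim",len(q),cv2.minEnclosingCircle(q.astype(np.float32)))
    L=dict(side=dict(peg=(385,334),pointer=(374,424),lidbar=(347,284),jar=(618,480),fig=(266,163),block=(480,288)),scene=dict(peg=(399,293),lidbar=(479,357),lid2=(466,412),fig=(650,372),blue1=(493,305)))[n]
    for k,v in L.items(): print(k,at(*v))
    c=dict(side=(347,284),scene=(479,360))[n];u,v=int(c[0]*s),int(c[1]*s)
    out.append(cv2.resize(im["frame"][v-25:v+25,u-30:u+30],(400,333),interpolation=cv2.INTER_CUBIC))
    lc=at(*L["lidbar"])
    D=np.hypot(P[...,0]-lc[0],P[...,1]-lc[1])<.06
    b=P[D&(z>.055)&(z<.075)][:,:2]
    if len(b)>3: print("bar",len(b),cv2.minAreaRect(b.astype(np.float32)))
    q=P[D&(z>.022)&(z<.034)][:,:2]
    if len(q)>3: print("liddisc",len(q),cv2.minEnclosingCircle(q.astype(np.float32)))
cv2.imwrite("pics/lidcrop.png",np.hstack(out))
E
python3 m.py
```

```text
side disc 3850 [ 0.53999639 -0.15717143] 0.1289753019809723
rim 486 ((0.5393331050872803, -0.15689773857593536), 0.05097559466958046)
peg [ 0.4947 -0.0514  0.094 ]
pointer [ 0.3829 -0.1648  0.0453]
lidbar [0.5569 0.1541 0.0538]
jar [ 0.5477 -0.4835  0.1005]
fig [0.5655 0.462  0.2059]
block [ 0.768  -0.0177  0.035 ]
bar 65 ((0.5563539862632751, 0.16107606887817383), (0.056705232709646225, 0.015363617800176144), 24.82996368408203)
liddisc 279 ((0.5574693083763123, 0.16086281836032867), 0.04624810814857483)
scene disc 1948 [ 0.54212123 -0.15538047] 0.12974826991558075
rim 276 ((0.5390071272850037, -0.1544845551252365), 0.05124327167868614)
peg [ 0.4957 -0.0458  0.0884]
lidbar [0.5648 0.1631 0.0638]
lid2 [0.6914 0.1874 0.0625]
fig [0.5773 0.4711 0.2122]
blue1 [0.4083 0.138  0.0424]
bar 74 ((0.5533853769302368, 0.15981638431549072), (0.058226149529218674, 0.013686157763004303), 26.46209716796875)
liddisc 403 ((0.5531339645385742, 0.16060864925384521), 0.046850815415382385)
```

View pics/lidcrop.png

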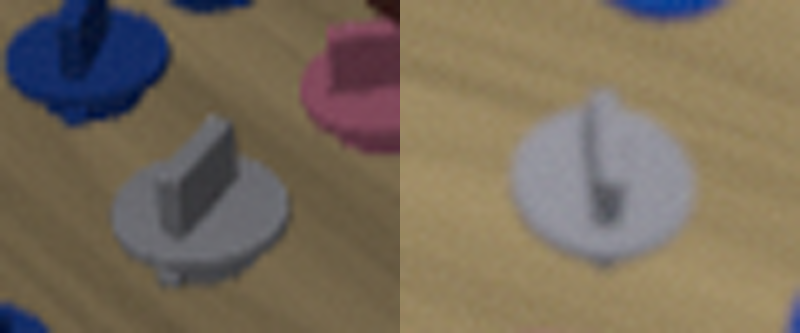

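Confirmed: the grey lid at side (347,291) / scene (478,363) is bare aluminium with a bar, and its neighbours are blue or pink. Next I measure the pointer and turn the wheel.

```bash
python3 - <<'E'
from h import *
im=dict(np.load("side0.npz"));P=cloud(im);z=P[...,2]
C=np.array([.540,-.156])
d=P[...,:2]-C;r=np.hypot(d[...,0],d[...,1])
m=(r>.142)&(r<.17)&(z>.012)&(z<.05)&(P[...,0]<.42)
q=P[m];print(len(q),q.min(0).round(3),q.max(0).round(3));t=P[m&(z>.038)];print("top",len(t),t.min(0).round(3),t.max(0).round(3),cv2.minAreaRect(t[:,:2].astype(np.float32)))
a=np.arctan2(-d[...,1],-d[...,0])[m];print("ang",np.degrees([a.min(),a.mean(),a.max()]))
# peg
m=(abs(r-.115)<.02)&(z>.06)&(z<.1);q=P[m];print("peg",len(q),cv2.minEnclosingCircle(q[:,:2].astype(np.float32)))
def pp(ang,z): return [C[0]+.115*np.cos(ang),C[1]+.115*np.sin(ang),z]
a0=np.radians(112.6)
for a in (a0,np.radians(184)): print(inverse_kinematics(pp(a,.072),down(a)))
E
```

```text
104 [ 0.378 -0.173  0.013] [ 0.397 -0.15   0.048]
top 48 [ 0.379 -0.173  0.038] [ 0.397 -0.15   0.048] ((0.3844822943210602, -0.16017988324165344), (0.019321724772453308, 0.019673597067594528), 40.77001953125)
ang [-2.28555362  2.45885136  6.23509583]
peg 82 ((0.4954025149345398, -0.04952763766050339), 0.009289714507758617)
[-1.68452820e-01 -1.57824200e-01  1.75540966e+00 -4.44089210e-16
  1.54400719e+00 -5.62897231e-01]
[-4.42762001e-01 -2.80255993e-01  1.86004582e+00 -4.44089210e-16
  1.56180282e+00 -2.08337150e+00]
```

```bash
cat > peg.py <<'E'
from h import *
C=np.array([.540,-.1565]);Z=.075
def pp(a,z): return [C[0]+.115*np.cos(a),C[1]+.115*np.sin(a),z]
a0=np.arctan2(-.0495+.1565,.4954-.540);a1=np.radians(182)
move_to(pp(a0,.16),down(a0)); move_l(pp(a0,Z),.12)
close(); s=state();print(s["finger_gap"],s["finger_force"],s["ft_force"].round(1),s["time"])
for a in np.linspace(a0,a1,8)[1:]:
    move_l(pp(a,Z),.08,down(a)); s=state();print(round(np.degrees(a),1),s["ft_force"].round(1),round(s["finger_gap"],4))
hold(.3);s=state();print(s["ft_force"].round(1),s["ee_pos"],s["time"])
gripper_open();hold(.2);move_l(pp(a1,.20),.2);print(state()["time"])
im=get_image("wrist");np.savez("wrist1.npz",**im);cv2.imwrite("pics/wrist1.png",cv2.resize(im["frame"],(800,600)))
im=get_image("side");np.savez("side1.npz",**im)
P=cloud(im);z=P[...,2];d=P[...,:2]-C;r=np.hypot(d[...,0],d[...,1])
m=(abs(r-.115)<.02)&(z>.06)&(z<.1);q=P[m];print("peg",len(q),cv2.minEnclosingCircle(q[:,:2].astype(np.float32)),q.mean(0))
E
python3 peg.py
```

```text
0.017458658195343923 29.99997854232788 [-0.3  0.3  0. ] 2.6417
122.5 [-0.5 -1.5 -0.2] 0.0174
132.4 [ 1.5 -3.  -0.6] 0.0172
142.4 [ 3.6 -3.9 -3.9] 0.0174
152.3 [ 6.6 -3.2 -4.9] 0.0171
162.2 [ 8.1 -2.1 -5.4] 0.0172
172.1 [ 9.3 -1.  -5.9] 0.0177
182.0 [11.4  5.6 -4.7] 0.0173
[ 9.3  5.7 -5.3] [ 0.42769668 -0.1579145   0.07495513] 5.7417
7.875
peg 92 ((0.4264591932296753, -0.15907779335975647), 0.010477363131940365) [ 0.423755   -0.16211172  0.08286414]
```

View pics/wrist1.png

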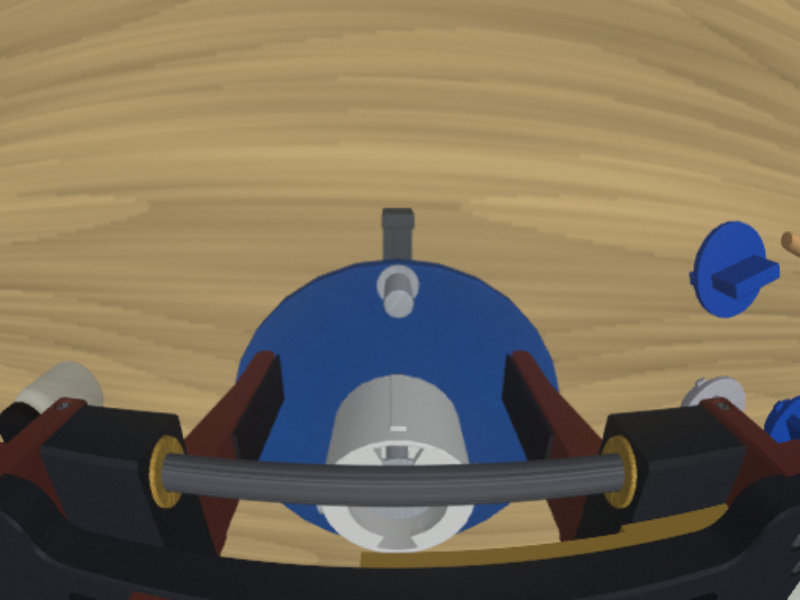

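The wrist view shows the peg (398,300) in line with the pointer (398,215) and the pot axis (398,490), so the wheel is in its notch. Next I refine the pot centre, then go above the lid for a close look.

```bash
cat >> h.py <<'E'
from scipy.optimize import least_squares
def wcloud(im):
    K=im["camera_matrix"];d=im["depth"];v,u=np.mgrid[:d.shape[0],:d.shape[1]]
    x=(u-K[0,2])/K[0,0];y=(v-K[1,2])/K[1,1];th=np.hypot(x,y)+1e-9;t=np.tan(th)/th
    p=np.stack([x*t*d,-y*t*d,-d,np.ones_like(d)],-1)
    P=p@np.linalg.inv(im["view"]).T; P[d==0]=np.nan
    return P[...,:3]
def circ(q,r,c0):
    # robust ring fit: known edges
    f=least_squares(lambda a:np.hypot(*(q-a).T)-r,c0,loss="soft_l1",f_scale=.001);return f.x.round(4)
E
cat > look.py <<'E'
from h import *
C=np.array([.540,-.1565])
for n in ("wrist1","side0","scene0","side1"):
    im=dict(np.load(n+".npz"));P=(wcloud if "wrist" in n else cloud)(im);z=P[...,2]
    r=np.hypot(P[...,0]-C[0],P[...,1]-C[1])
    q=P[(abs(z-.1355)<.004)&(r<.056)]
    if len(q)>10: print(n,"rim top n",len(q),"z",np.median(q[:,2]).round(4),"encl",np.round(cv2.minEnclosingCircle(q[:,:2].astype(np.float32))[0],4),"fit mean-r",circ(q[:,:2],.0395,C))
    b=(abs(z-.05)<.006)&(r<.14)&(r>.08);
    if b.sum()>10: print("  disc",b.sum(),np.round(cv2.minEnclosingCircle(P[b][:,:2].astype(np.float32)),4) if 0 else cv2.minEnclosingCircle(P[b][:,:2].astype(np.float32)))
    m=(abs(r-.115)<.02)&(z>.09)&(z<.1);q=P[m]
    if len(q): print("  pegtop",len(q),q.mean(0).round(4))
a=np.radians(205.6)
L=np.array([.555,.1605])
move_to([L[0],L[1],.20],down(a))
im=get_image("wrist");np.savez("wrist2.npz",**im);cv2.imwrite("pics/wrist2.png",cv2.resize(im["frame"],(800,600)))
P=wcloud(im);z=P[...,2];D=np.hypot(P[...,0]-L[0],P[...,1]-L[1])<.06
b=P[D&(abs(z-.063)<.004)];print("bar",len(b),np.nanmedian(b[:,2]),cv2.minAreaRect(b[:,:2].astype(np.float32)))
q=P[D&(z>.022)&(z<.034)][:,:2];print("liddisc",len(q),cv2.minEnclosingCircle(q.astype(np.float32)))
print(state()["time"],state()["joint_pos"])
E
python3 look.py
```

```text
wrist1 rim top n 1916 z 0.1344 encl [ 0.5383 -0.1539] fit mean-r [ 0.5355 -0.1538]
  disc 9933 ((0.5383346080780029, -0.15325573086738586), 0.12997861206531525)
  pegtop 290 [ 0.4229 -0.1571  0.0942]
side0 rim top n 439 z 0.1349 encl [ 0.5414 -0.155 ] fit mean-r [ 0.54   -0.1562]
  disc 2933 ((0.5356060862541199, -0.15514108538627625), 0.1354779750108719)
  pegtop 29 [ 0.4949 -0.0508  0.094 ]
scene0 rim top n 228 z 0.1356 encl [ 0.5383 -0.1553] fit mean-r [ 0.541  -0.1589]
  disc 1487 ((0.5413661003112793, -0.15761689841747284), 0.13215023279190063)
  pegtop 15 [ 0.4945 -0.0487  0.0942]
side1 rim top n 304 z 0.1346 encl [ 0.5417 -0.1577] fit mean-r [ 0.5414 -0.1584]
  disc 2775 ((0.536268949508667, -0.1502983421087265), 0.1365279108285904)
  pegtop 37 [ 0.4254 -0.1602  0.0944]
bar 712 0.06239755287025564 ((0.5528861880302429, 0.16320373117923737), (0.05560323968529701, 0.013402581214904785), 26.197797775268555)
liddisc 3650 ((0.5530252456665039, 0.16317009925842285), 0.043851908296346664)
9.3333 [ 2.20588948e-01  2.60367325e-02  1.35199850e+00 -4.44275234e-04
  1.76329963e+00 -1.79518083e+00]
```

View pics/wrist2.png

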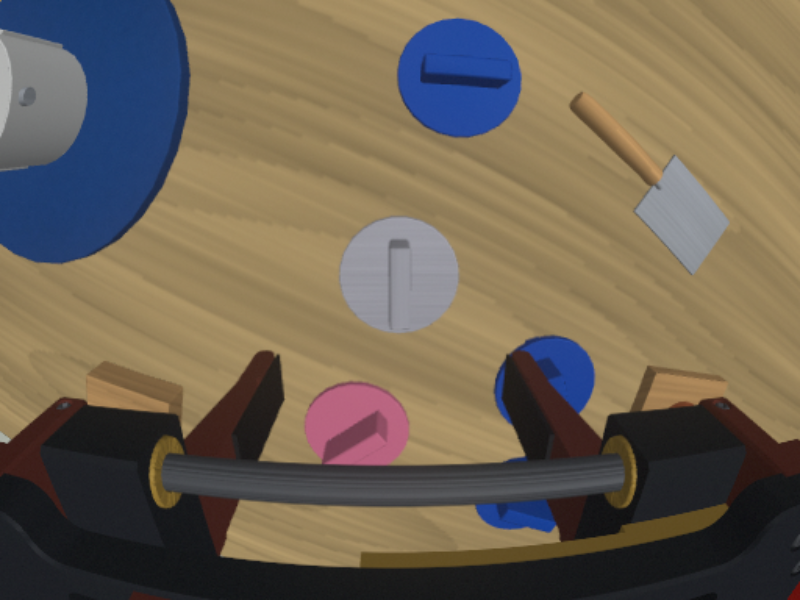

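The wrist view shows the grey lid at (400,273) with its bar upright in the image, so the gripper yaw is correct, and the fingers have clear space. The wrist camera has a small fixed bias, so I'll look at the pot from the same relative pose to cancel it, then grasp the lid.

```bash
cat > grab.py <<'E'
from h import *
a=np.radians(182);C=np.array([.540,-.1555])
move_to([*C,.285],down(a));hold(.2)
im=get_image("wrist");np.savez("wrist3.npz",**im)
P=wcloud(im);z=P[...,2];r=np.hypot(P[...,0]-C[0],P[...,1]-C[1])
q=P[(abs(z-.1345)<.005)&(r<.056)];rim=cv2.minEnclosingCircle(q[:,:2].astype(np.float32));print("rim",len(q),rim,circ(q[:,:2],.0395,C))
d=P[(abs(z-.05)<.006)&(r<.14)&(r>.06)];print("disc",len(d),cv2.minEnclosingCircle(d[:,:2].astype(np.float32)))
m=(abs(r-.115)<.02)&(z>.09)&(z<.1)&(P[...,0]<.5);q=P[m];pt=q.mean(0);print("pegtop",len(q),pt,"ang",np.degrees(np.arctan2(*(pt[:2]-rim[0])[::-1])),state()["ee_pos"])
a=np.radians(206);L=[.5529,.1632]
move_to([*L,.13],down(a));move_l([*L,.042],.12)
close();s=state();print(s["finger_gap"],s["finger_force"],s["ft_force"])
move_l([*L,.20],.15);s=state();print(s["finger_gap"],s["time"],s["ft_force"])
im=get_image("scene");cv2.imwrite("pics/grip.png",cv2.resize(im["frame"][90:300,180:460],(800,600)))
E
python3 grab.py
```

```text
rim 3115 ((0.5388339161872864, -0.15365451574325562), 0.04803726077079773) [ 0.5382 -0.1537]
disc 19118 ((0.5339595675468445, -0.1536901593208313), 0.13388949632644653)
pegtop 184 [ 0.42451538 -0.15734924  0.09440949] ang -178.14887110100602 [ 0.54022131 -0.15450362  0.28468071]
0.014140299342629675 29.999219477176666 [ 0.02901155 -0.6090552   0.14041596]
0.013839468965685584 15.3667 [-0.53662111 -0.56392626 -2.48435456]
```

View pics/grip.png

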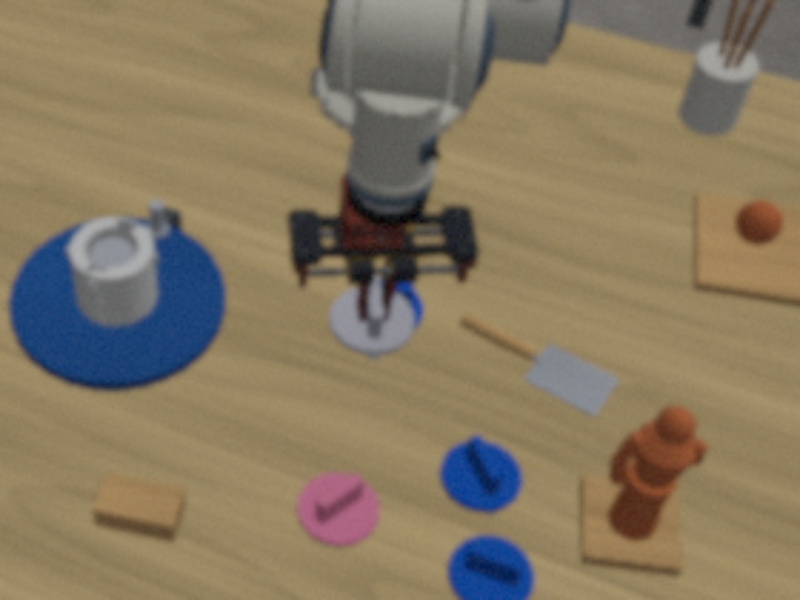

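The grip picture shows the lid hanging level in the fingers at (375,320), with the bystanders untouched. Next I carry it over the pot and lower it step by step with force checks.

```bash
cat > ins.py <<'E'
from h import *
a=np.radians(181.85);C=np.array([.5388,-.1537])
move_to([*C,.205],down(a));hold(.3);s=state();f0=s["ft_force"];print(s["ee_pos"].round(4),f0.round(1),s["time"])
move_l([*C,.182],.06);
z=.182
while z>.167:
    z-=.002;move_l([*C,z],.03);hold(.1);s=state();f=s["ft_force"]-f0
    print(round(z,3),s["ee_pos"].round(4),f.round(1),s["moment"].round(2),round(s["finger_gap"],4))
    if f[2]>5: print("stop");break
print(s["time"])
E
python3 ins.py
```

```text
[ 0.5391 -0.1528  0.205 ] [-0.5  0.1 -1.9] 16.925
0.18 [ 0.5389 -0.1537  0.1803] [ 0.2 -1.3  0.9] [ 0.07 -0.07  0.03] 0.0136
0.178 [ 0.5388 -0.1537  0.1779] [0.3 0.1 0.2] [ 0.09 -0.06 -0.04] 0.0137
0.176 [ 0.5388 -0.1537  0.1759] [-0.5  0.7 -0. ] [ 0.14 -0.1   0.03] 0.0137
0.174 [ 0.5388 -0.1537  0.174 ] [0.  0.2 1. ] [ 0.09 -0.03  0.  ] 0.0138
0.172 [ 0.5388 -0.1537  0.172 ] [ 0.3 -1.   0.1] [ 0.05 -0.07 -0.03] 0.0139
0.17 [ 0.5388 -0.1537  0.17  ] [ 0.6 -0.4  0.8] [ 0.07 -0.01 -0.  ] 0.0139
0.168 [ 0.5388 -0.1537  0.168 ] [0.4 0.1 0.4] [ 0.01 -0.01  0.04] 0.0141
0.166 [ 0.5388 -0.1537  0.166 ] [0.7 0.4 0.3] [ 0.12 -0.08  0.04] 0.0137
20.2583
```

Plug and lugs entered without contact. Next I press against the spring to flush.

```bash
cat > press.py <<'E'
from h import *
C=np.array([.5388,-.1537]);z=.166
while z>.150:
    z-=.001;move_l([*C,z],.03);hold(.1);s=state();f=s["ft_force"]
    print(round(z,3),s["ee_pos"].round(4),f.round(1),s["moment"].round(2),round(s["finger_gap"],4))
    if f[2]>14: print("stop");break
hold(.2);s=state();print(s["ft_force"].round(1),s["time"])
im=get_image("side");cv2.imwrite("pics/seat.png",cv2.resize(im["frame"][180:290,210:370],(800,550),interpolation=cv2.INTER_CUBIC))
E
python3 press.py
```

```text
0.165 [ 0.5388 -0.1537  0.165 ] [-1.3 -0.4 -0.9] [ 0.11 -0.1   0.03] 0.0138
0.164 [ 0.5388 -0.1537  0.1645] [-1.4  0.4  2.6] [ 0.2   0.21 -0.01] 0.0138
0.163 [ 0.5388 -0.1537  0.1631] [-1.3  1.6  2.5] [0.2  0.27 0.03] 0.0135
0.162 [ 0.5388 -0.1537  0.1621] [-0.7  0.5  2.9] [ 0.15  0.18 -0.02] 0.0138
0.161 [ 0.5388 -0.1537  0.161 ] [-1.9  0.4  3. ] [ 0.21  0.19 -0.07] 0.0139
0.16 [ 0.5388 -0.1537  0.1601] [-0.6  1.1  3. ] [ 0.15  0.21 -0.01] 0.014
0.159 [ 0.5388 -0.1537  0.1591] [-1.  -0.   3.7] [ 0.17  0.21 -0.03] 0.0136
0.158 [ 0.5388 -0.1537  0.1581] [-1.3 -1.3  4.4] [ 0.21  0.14 -0.02] 0.0138
0.157 [ 0.5388 -0.1537  0.1571] [-1.   0.4  5.2] [ 0.17  0.19 -0.01] 0.0136
0.156 [ 0.5388 -0.1537  0.1569] [-2.5  0.2  8.4] [ 0.24  0.47 -0.08] 0.0137
0.155 [ 0.5389 -0.1537  0.1569] [-3.5  1.5 12.1] [0.42 0.8  0.03] 0.0143
0.154 [ 0.5389 -0.1537  0.1569] [-5.6  1.8 15.1] [ 0.52  1.12 -0.04] 0.0138
stop
[-5.   1.9 16.5] 24.6583
```

View pics/seat.png

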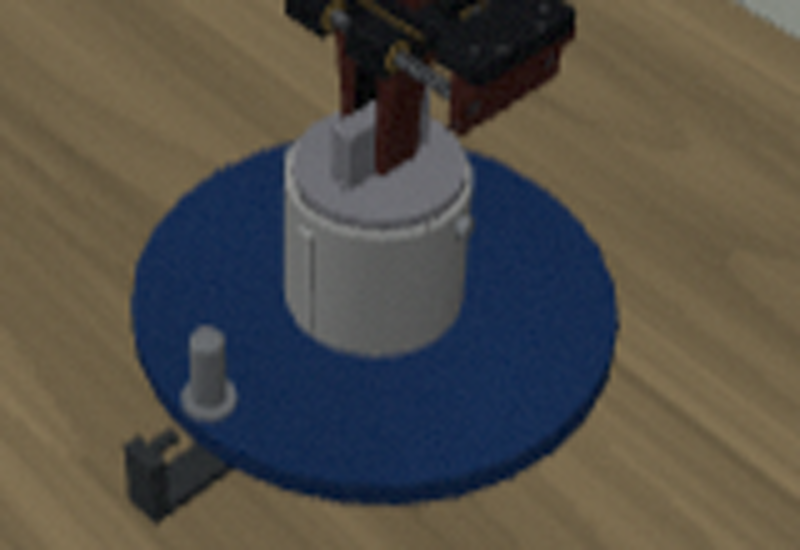

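The lid sits flush on the rim at (380,185), with the wheel still at its pointer. Next I twist it 45° clockwise in small steps.

```bash
cat > tw.py <<'E'
from h import *
C=[.5388,-.1537,.154]
def yaw(s):
    w,x,y,z=s["ee_rot"];X=R.from_quat([x,y,z,w]).as_matrix()[:,0];return np.degrees(np.arctan2(X[1],X[0]))%360
for d in np.arange(5,46,5):
    move_to(C,down(np.radians(181.85-d)));hold(.1);s=state()
    print(d,round(181.85-yaw(s),1),s["ee_pos"].round(4),s["ft_force"].round(1),s["moment"].round(2),round(s["finger_gap"],4))
    if abs(s["moment"][2])>.7: print("stop");break
hold(.5);s=state();print(s["time"],s["ft_force"].round(1),s["finger_force"])
im=get_image("side");cv2.imwrite("pics/tw.png",cv2.resize(im["frame"][180:290,210:370],(800,550),interpolation=cv2.INTER_CUBIC))
P=cloud(im);z=P[...,2];r=np.hypot(P[...,0]-C[0],P[...,1]-C[1])
m=(abs(r-.115)<.02)&(z>.09)&(z<.1)&(P[...,0]<.5);print("peg",P[m].mean(0))
b=P[(r<.045)&(z>.15)&(z<.182)];print("lid disc z",np.median(P[(r<.044)&(r>.03)&(z>.13)&(z<.15)][:,2]))
E
python3 tw.py
```

```text
5 5.0 [ 0.5395 -0.154   0.1569] [-2.   0.3 13.6] [ 0.33  0.7  -0.21] 0.0137
10 10.0 [ 0.5397 -0.1542  0.1569] [-1.5  0.5 14.8] [ 0.22  0.53 -0.12] 0.0141
15 15.0 [ 0.5397 -0.1543  0.1569] [-1.1 -1.  13.1] [ 0.2   0.45 -0.1 ] 0.0137
20 20.0 [ 0.5398 -0.1544  0.1569] [-1.9  0.7 13.6] [ 0.18  0.48 -0.13] 0.0139
25 25.0 [ 0.5398 -0.1544  0.1569] [-0.6 -0.7 13.3] [ 0.08  0.47 -0.12] 0.0138
30 30.0 [ 0.5398 -0.1544  0.1569] [-1.8 -0.7 13.5] [ 0.06  0.44 -0.11] 0.0137
35 35.0 [ 0.5398 -0.1545  0.1569] [-0.7 -1.8 13.6] [ 0.09  0.44 -0.07] 0.0138
40 40.0 [ 0.5398 -0.1545  0.1569] [-0.9 -1.5 14. ] [ 0.02  0.43 -0.09] 0.014
45 45.0 [ 0.5398 -0.1545  0.1569] [-1.4 -0.8 13.7] [ 0.    0.46 -0.15] 0.0138
28.3583 [-0.2 -1.1 13.9] 30.00728487968445
peg [ 0.42530614 -0.16034303  0.09438449]
lid disc z 0.14236933646517658
```

View pics/tw.png

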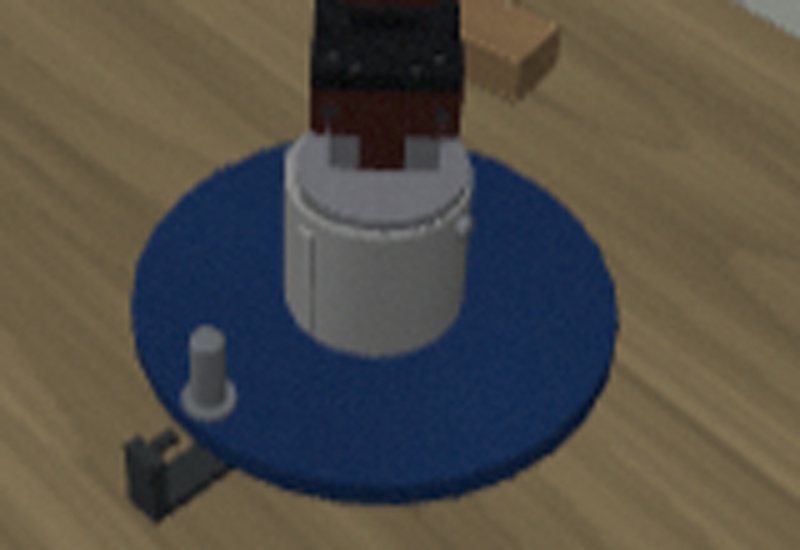

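The lid is flush and its bar has turned 45°. The peg has not moved and still stands at the pointer, (207,370) beside (150,480). Force down is steady at about 14 N, so I'm handing in.

```bash
python3 -c "
from bench import *
print(job_done())"
```

```text
the job is handed in; nothing more can be done
None
```

The job is handed in (no verdict was returned): the wheel is in its notch, and the lid is flush, twisted 45° clockwise and still gripped and pressed down with about 14 N, at about 28 s of the 64 s allowed.

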